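# Fill the breakfast tray's holders and leave the look-alikes

### The job

Get the breakfast tray ready: stand the salt shaker in the small round holder, the jam jar in the wide round holder and the pepper mill in the square holder, each upright and all the way down on its holder's floor. Set them down rather than dropping them. The two spice jars and the honey jar look similar but do not go on the tray: leave them standing where they are.

Things in the scene. Friction and masses are not known exactly. Their poses are not given: they have to be found in the camera images.
- salt_shaker: loose glass salt shaker with a domed grey metal cap with holes, round, 44 mm across up to about 70 mm, 90 mm high, cap narrower (34 mm). Good to grip at 55 to 60 mm. It may stand leaning by up to 2 degrees. Origin: centre of its underside, z up
- pepper_mill: loose dark brown wooden pepper mill, round, 58 mm across the foot, gently waisted (open for 58 mm below 94 mm height), with a round head 50 mm across from 94 to 119 mm height and a small metal knob on top, 130 mm high overall. Good to grip round the head at about 105 mm; the head does not turn. Origin: centre of its underside, z up
- jam_jar: loose squat glass jar with a dark lid and red contents, 62 to 64 mm across, 88 mm high, the widest of the jars. Good to grip at about 58 mm. Origin: centre of its underside, z up
- spice_jar: look-alike of the salt shaker, not wanted: glass jar with a straight dark cylindrical cap and a green label, 44 mm across, 96 mm high. Origin: centre of its underside. It must stay where it stands
- honey_jar: look-alike of the jam jar, not wanted: slimmer glass jar with a dark lid and amber contents, 53 x 57 mm across, 85 mm high. Origin: centre of its underside. It must stay where it stands
- small_round_holder: white open round cup fixed on the wooden tray, the smaller of the two round ones: 70 mm outside, 62 mm inside, 24 mm high, floor 4 mm thick. Origin: centre of its underside, which stands on the tray's floor 6 mm above the worktop; x along the tray's long side. The three holders stand in a row on the tray (316 x 112 mm, rim 20 mm high), 100 mm apart along the tray's x; which is where varies
- wide_round_holder: white open round cup fixed on the tray, the larger of the two round ones: 92 mm outside, 84 mm inside, 24 mm high, floor 4 mm thick. Origin: centre of its underside, 6 mm above the worktop; x along the tray's long side
- square_holder: white open square box fixed on the tray, 84 x 84 mm outside, 76 x 76 mm inside, 24 mm high, floor 4 mm thick. Origin: centre of its underside, 6 mm above the worktop; x along the tray's long side
- tall_spice_jar: look-alike, not wanted: slim straight glass jar with a mustard-yellow cylindrical cap, 40 mm across, 106 mm high. Origin: centre of its underside. It must stay where it stands
Mind the look-alikes: they are no part of the job. What is shaped like the jam_jar but purple is not meant. Leave any purple look-alike of the salt_shaker alone.

How it is judged:
At the end, for the whole second after the job is handed in: Shaker, jam jar and mill each in its named holder: within 14-16 mm of its centre, underside within 5 mm of its floor, upright within 0.15 rad, released, at rest. Both spice jars and the honey jar upright, within 25 mm of where they stood (horizontal distance between salt_shaker and small_round_holder below 0.014 m and z of salt_shaker in the frame of small_round_holder between 0 and 0.009 m and angle between each of salt_shaker, jam_jar, pepper_mill, spice_jar, tall_spice_jar, honey_jar's own z axis and vertical below 0.15 rad and linear speed of each of salt_shaker, jam_jar, pepper_mill, spice_jar, tall_spice_jar, honey_jar below 0.02 m/s and horizontal distance between jam_jar and wide_round_holder below 0.015 m and z of jam_jar in the frame of wide_round_holder between 0 and 0.009 m and horizontal distance between pepper_mill and square_holder below 0.016 m and z of pepper_mill in the frame of square_holder between 0 and 0.009 m and distance of each of spice_jar, tall_spice_jar, honey_jar from where it was at the start of the episode below 0.025 m); the robot touches nothing.
It fails at once if a wanted thing is dropped (falls free by more than about 25 mm) or thrown ((contact force between the fingers and salt_shaker below 0.01 N and linear speed of salt_shaker above 0.7 m/s) or (contact force between the fingers and jam_jar below 0.01 N and linear speed of jam_jar above 0.7 m/s) or (contact force between the fingers and pepper_mill below 0.01 N and linear speed of pepper_mill above 0.7 m/s)).
It fails at once if the spice jar is moved more than 25 mm or tipped over (distance of spice_jar from where it was at the start of the episode above 0.025 m or angle between spice_jar's own z axis and vertical above 0.5 rad).
It fails at once if the tall spice jar is moved more than 25 mm or tipped over (distance of tall_spice_jar from where it was at the start of the episode above 0.025 m or angle between tall_spice_jar's own z axis and vertical above 0.5 rad).
It fails at once if the honey jar is moved more than 25 mm or tipped over (distance of honey_jar from where it was at the start of the episode above 0.025 m or angle between honey_jar's own z axis and vertical above 0.5 rad).
It also fails if it takes over 77 s, if anything falls off the work surface, if the arm or the gripper's body presses on something with over 40 N, if the wrist force passes 120 N, or if a joint passes its speed limit or range.

### The arm

A 6-joint arm with a two-finger parallel gripper is mounted at the origin on a cart in front of the work surface, level with it; the furniture and walls round the work are solid. World frame = base frame: x ahead of the robot, y to its left, z up, the work surface at z = 0. Lengths are in m, angles in rad, forces in N, time in s.
With the tool pointing down it reaches from about 0.35 to 0.975 m from the base axis. Payload 4.9 kg.
Tool frame: the origin (TCP) lies on the mounting face of the last link; the fingertips stand 173 mm ahead of it and the grasp point (between the pads) lies 155 mm ahead of it; z points along the fingers, y is the line along which they close (so a half turn about z gives the same grasp; the last joint's range is limited). The gripper opens to 85 mm and grips with 20 to 120 N. Pads are 22 mm wide; open, the fingers measure 114 mm over their backs; the gripper's body (76 mm by 85 mm) begins 54 mm behind the grasp point. The pads swing forward as they close: fully open they stand 13 mm farther back than shut.
Start: joints at [1.212, 0.053, 1.613, -0, 1.476, -0.119], TCP at [0.148, 0.607, 0.405] pointing down, gripper open.
Joint ranges: [-3.01, 3.01], [-1.01, 2.22], [0.06, 2.58], [-1.02, 4.17], [0.09, 2.62], [-3.14, 3.14]. Speed limits (rad/s): [2.57, 2.57, 3.14, 3.14, 3.14, 3.14].

### API

Orientations are given as a rotation vector (axis times angle).
In Python, from station import monitor, eyes, finish_job gives the robot as it stands. The module is installed in compiled form; this text tells all that it offers.
- The arm moves only by the tool step_arm, never from a script. Its argument "commands" is a list of rows, each a list of 3 entries, a list of its own where there are three numbers: the opening in per cent of the stroke, from 0 (shut) to 100 (fully open), then the shift along the tool's x, y, z in mm, then the turn about the tool's z in degrees. In form: [[hand, [x, y, z], yaw], ...]. A call has 1 to 12 rows; each row is the pose to reach, as a shift and turn from the pose commanded when the call began, along the tool's axes at that moment; what a row does not reach only later rows make up. A row lasts 1/8 s, in which the tool goes at most 62.5 mm and 10.7 degrees, less where a joint would pass 70% of its speed; a pose out of reach is approached as far as the arm can. A call with a gripper value outside its range is refused whole. The fingers move at their own pace and stop on an object; "squeeze" is the grip in N (left out, the last holds). Time passes only in rows, so rows that repeat a pose let the fingers close. It gives the time, the measured TCP pose, the force, the opening and the grip force at its end, in the units of the state.
- monitor.get_obs(): the state, without advancing time (a new reading comes with each control period).
- eyes.get_image(name): name is "side" or "top"; returns the picture (480x640x3 uint8, red, green, blue); there is no depth.
- eyes.camera_info(name): a dict with "camera_matrix" (3x3 intrinsics, pixels), "extrinsics" (4x4, takes a point from camera to world coordinates). Camera axes: x right, y down, z forward; pixel columns grow to the right and rows downward; lengths in m; the calibration is good to about 2 mm. A picture is of the moment at which its call begins. camera_info takes no time and is no camera call.
- finish_job(): hands the job in; it is judged then, once.
The state is a dict: "t": time; "q": joint angles; "dq": joint speeds; "effort": joint torques, N m; "tool_pos": TCP position; "tool_rot": TCP orientation; "contact_force": force on the tool from outside, world axes, zero at the start; "wrist_torque": the same for the moment, N m; "opening": finger opening in m; "grip_force": force on a finger pad.
Only numpy, scipy, OpenCV 4.12 (cv2) and the standard library are available. Lean on these libraries where they do the work, as an engineer would, in place of code of your own. Each camera call takes 0.05 s, during which the arm holds its last target. There are 200 camera calls.

## Working session

There is one attempt and no reset: what is moved stays moved. The work goes in short steps, Python scripts to look and compute and a tool call to move; the robot and the scene stay as the last step left them, time stands still between calls to the robot, and variables do not carry over. Pictures are saved under pics/ and viewed, at most 16 in all, crops included, and the job is handed in when it is done.

Besides the shell and the picture viewer there is one more tool, called after "Emit:" in YAML: its name, and indented under it one key for each argument. step_arm: Moves the arm, as the interface text tells. Its arguments: {"type":"object","properties":{"commands":{"type":"array"},"squeeze":{"type":"number"}},"required":["commands"]}

```bash
mkdir -p pics
python3 - <<'E'
from station import monitor, eyes
import cv2
for n in ("top","side"):
    cv2.imwrite(f"pics/{n}0.png", eyes.get_image(n)[:,:,::-1])
    c=eyes.camera_info(n); print(c["camera_matrix"],c["extrinsics"])
o=monitor.get_obs(); print(o)
E
```

```text
[[495.42488286   0.         311.62574227]
 [  0.         495.42488286 242.57831594]
 [  0.           0.           1.        ]] [[-0.00441882 -0.99495074  0.10026719  0.4425245 ]
 [-0.99996511  0.00368557 -0.00749695  0.05126324]
 [ 0.00708955 -0.10029682 -0.9949323   1.02966488]
 [ 0.          0.          0.          1.        ]]
[[448.4363156    0.         327.03173078]
 [  0.         448.4363156  230.92940486]
 [  0.           0.           1.        ]] [[-0.60484243  0.61557645 -0.50520418  1.01621011]
 [ 0.79631937  0.46242287 -0.38992377  0.44382332]
 [-0.00640992 -0.63814632 -0.76988843  0.77477773]
 [ 0.          0.          0.          1.        ]]
{'t': 0.1, 'q': array([ 1.21199947e+00,  5.32911575e-02,  1.61416455e+00, -1.15641810e-05,
        1.47601841e+00, -1.18982927e-01]), 'dq': array([-1.40940948e-05, -1.40937822e-03, -3.58833272e-03, -5.14639187e-04,
       -4.12091129e-03,  1.06611411e-04]), 'effort': array([ 2.86731074e-04, -3.94900596e+01, -3.71364713e+01, -1.29167311e-04,
        3.85712789e-03,  9.12400422e-08]), 'tool_pos': array([0.14835386, 0.60688224, 0.40358077]), 'tool_rot': array([-3.75743014e-01, -3.11860329e+00,  2.87535087e-03]), 'contact_force': array([-0.57743881, -0.73603237, -0.20417849]), 'wrist_torque': array([-0.03059292, -0.02250374,  0.01290628]), 'grip_force': 0.0, 'opening': 0.0849953051198698}
```

View pics/top0.png

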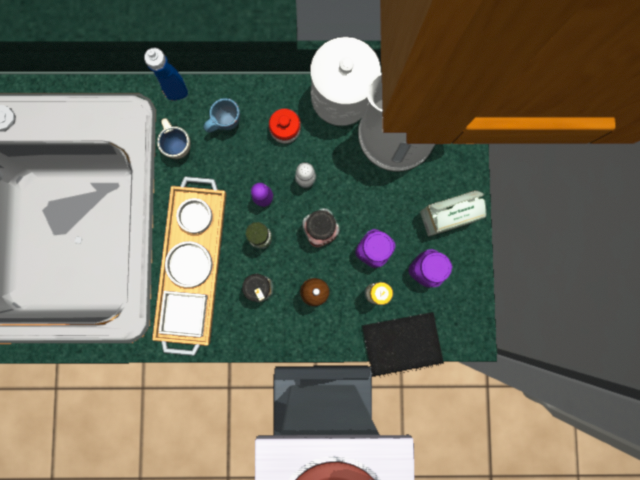

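View pics/side0.png

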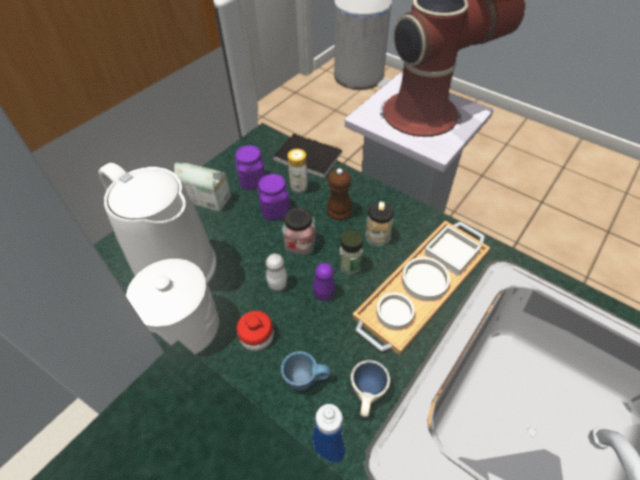

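Top view: salt about (305,175), jam (321,226), mill (315,292), honey (257,290), spice (258,236), tall spice (380,293), purple decoys; tray at left with holders small (195,216), wide (189,265), square (183,315). I'll enlarge both views for measurement.

Run:
```python
import cv2
a=cv2.imread("pics/top0.png")[150:350,150:410]; cv2.imwrite("pics/topc.png",cv2.resize(a,None,fx=3,fy=3,interpolation=cv2.INTER_CUBIC))
a=cv2.imread("pics/side0.png")[140:350,240:500]; cv2.imwrite("pics/sidec.png",cv2.resize(a,None,fx=2.8,fy=2.8,interpolation=cv2.INTER_CUBIC))
```

```text
(no output)
```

View pics/topc.png

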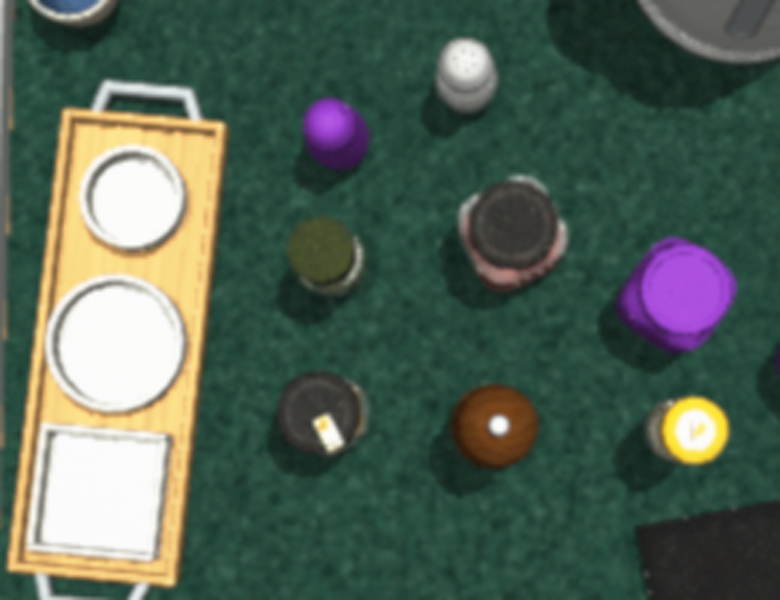

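View pics/sidec.png

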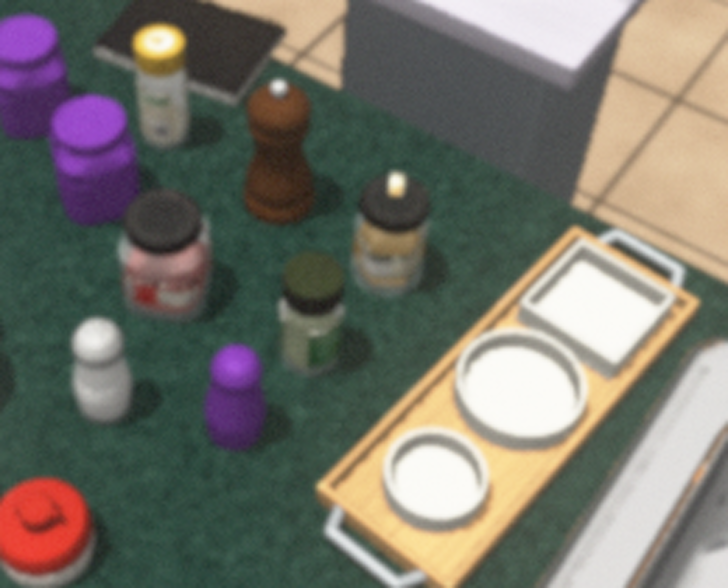

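Crop of the top view: salt cap (466,64), jam lid (515,224), mill knob (498,426), small rim (133,198), wide (116,343), square centre about (101,491). The side crop shows salt at (97,340), jam lid (163,221), knob (279,88), rims (436,473), (521,386), (597,302).

```bash
cat > h.py <<'E'
import numpy as np
from station import monitor, eyes
from scipy.spatial.transform import Rotation as R
def ray(n,u,v):
    c=eyes.camera_info(n); T=np.array(c["extrinsics"]); d=T[:3,:3]@np.linalg.solve(c["camera_matrix"],[u,v,1]); return T[:3,3],d
def at(n,u,v,z):
    o,d=ray(n,u,v); return o+d*(z-o[2])/d[2]
def proj(n,p):
    c=eyes.camera_info(n); T=np.linalg.inv(c["extrinsics"]); q=np.array(c["camera_matrix"])@(T[:3,:3]@p+T[:3,3]); return q[:2]/q[2]
def tri(a,b):
    (o1,d1),(o2,d2)=ray("top",*a),ray("side",*b); s=np.linalg.lstsq(np.c_[d1,-d2],o2-o1,rcond=None)[0]
    return (o1+s[0]*d1+o2+s[1]*d2)/2, np.linalg.norm(o1+s[0]*d1-o2-s[1]*d2)
def to_shift(p,grasp=0.155):
    """shift in tool axes (mm) for grasp point to reach world p"""
    o=monitor.get_obs(); r=R.from_rotvec(o["tool_rot"]); g=o["tool_pos"]+r.apply([0,0,grasp])
    return np.round(r.inv().apply(np.array(p)-g)*1000,1)
E
python3 - <<'E'
from h import *
np.set_printoptions(precision=4,suppress=True)
t=lambda x,y:((x+.5)/3-.5+150,(y+.5)/3-.5+150)
s=lambda x,y:((x+.5)/2.8-.5+240,(y+.5)/2.8-.5+140)
D=dict(salt=((466,64),(97,338),.084),jam=((515,224),(163,221),.088),mill=((498,426),(279,88),.127),honey=((321,412),(392,203),.085),spice=((322,250),(313,277),.096),tall=((694,430),(160,42),.106),
 small=((133,198),(436,473),.03),wide=((116,343),(521,386),.03),square=((101,491),(597,302),.03))
for k,(a,b,z) in D.items():
    print(k,at("top",*t(*a),z)[:2],at("side",*s(*b),z)[:2],tri(t(*a),s(*b)))
for b in [(466,87)]: print("salt body at .03", at("top",*t(*b),.03))
o=monitor.get_obs();print(R.from_rotvec(o["tool_rot"]).as_matrix())
E
```

```text
salt [0.6779 0.0564] [0.6809 0.0579] (array([0.679 , 0.0562, 0.0804]), np.float64(0.0006624269886031709))
jam [0.5725 0.0254] [0.5752 0.0288] (array([0.5728, 0.0257, 0.0837]), np.float64(0.0011392968267348994))
mill [0.444  0.0375] [0.4451 0.0374] (array([0.4442, 0.0372, 0.1263]), np.float64(0.0007544465435332461))
honey [0.4534 0.1488] [0.4581 0.151 ] (array([0.4536, 0.1491, 0.0797]), np.float64(0.0006770666700500667))
spice [0.5553 0.1477] [0.5577 0.1496] (array([0.5556, 0.1481, 0.0928]), np.float64(0.00013901067695091))
tall [ 0.441  -0.0841] [ 0.4403 -0.0846] (array([ 0.441 , -0.084 ,  0.1068]), np.float64(4.190031800579755e-05))
small [0.5992 0.283 ] [0.6015 0.2846] (array([0.5997, 0.2838, 0.0266]), np.float64(0.00018721215456865494))
wide [0.5008 0.2924] [0.5055 0.2957] (array([0.5011, 0.2942, 0.0234]), np.float64(0.00041396167919295764))
square [0.4023 0.3004] [0.4055 0.304 ] (array([0.4017, 0.3024, 0.0248]), np.float64(0.0015585407136699686))
salt body at .03 [0.6753 0.0568 0.03  ]
[[-0.9714  0.2375 -0.0006]
 [ 0.2375  0.9714 -0.0018]
 [ 0.0002 -0.0019 -1.    ]]
```

Positions agree between cameras to within 2–4 mm, and the holders come out about 99 mm apart, close to the given 100. Next I work out the shift for salt.

Run:
```python
from h import *
P=dict(salt=(.678,.057,.054),small=(.600,.284,.064),jam=(.574,.027,.052),wide=(.502,.294,.062),mill=(.4445,.0375,.100),square=(.403,.302,.110))
for k,p in P.items(): print(k,to_shift((p[0],p[1],.245)),to_shift(p))
```

```text
salt [-645.1 -408.     4.2] [-645.2 -407.7  195.2]
small [-515.4 -206.1    3.9] [-515.5 -205.7  184.9]
jam [-551.2 -461.9    4.3] [-551.3 -461.5  197.3]
wide [-417.9 -219.6    3.9] [-417.9 -219.3  186.9]
mill [-422.9 -482.4    4.4] [-423.  -482.2  149.4]
square [-319.8 -235.4    4. ] [-319.8 -235.1  139. ]
```

Emit:
step_arm:
  commands:
    - [100,[-645,-408,0],0]
    - [100,[-645,-408,0],0]
    - [100,[-645,-408,0],0]
    - [100,[-645,-408,0],0]
    - [100,[-645,-408,0],0]
    - [100,[-645,-408,0],0]
    - [100,[-645,-408,0],0]
    - [100,[-645,-408,0],0]
    - [100,[-645,-408,0],0]
    - [100,[-645,-408,0],0]
    - [100,[-645,-408,0],0]
    - [100,[-645,-408,0],0]
  squeeze: 35

```text
t: 1.6
tool_pos: [0.67, 0.0654, 0.4041]
tool_rot: [-0.376, -3.118, -0.0]
contact_force: [0.6, 0.5, 1.2]
opening: 0.0855
grip_force: 0.0
```

Emit:
step_arm:
  commands:
    - [100,[-10,-6,0],0]
    - [100,[-10,-6,40],0]
    - [100,[-10,-6,80],0]
    - [100,[-10,-6,115],0]
    - [100,[-10,-6,115],0]
    - [100,[-10,-6,115],0]

```text
t: 2.35
tool_pos: [0.6774, 0.0594, 0.2913]
tool_rot: [0.375, 3.117, 0.0]
contact_force: [-0.0, 0.2, -0.1]
opening: 0.0859
grip_force: 0.0
```

Run:
```python
from h import *
import cv2
o=monitor.get_obs();print(o["tool_pos"],o["contact_force"],to_shift((.678,.057,.054)))
a=cv2.resize(eyes.get_image("side")[130:330,200:440,::-1],None,fx=2.5,fy=2.5)
b=cv2.resize(eyes.get_image("top")[90:290,200:440,::-1],None,fx=2.5,fy=2.5)
cv2.imwrite("pics/g1.png",cv2.resize(np.hstack([a,b]),(800,333)))
```

```text
[0.67742739 0.05936646 0.2912513 ] [-0.04596091  0.18804272 -0.11645463] [-0.7 -2.3 82.3]
```

View pics/g1.png

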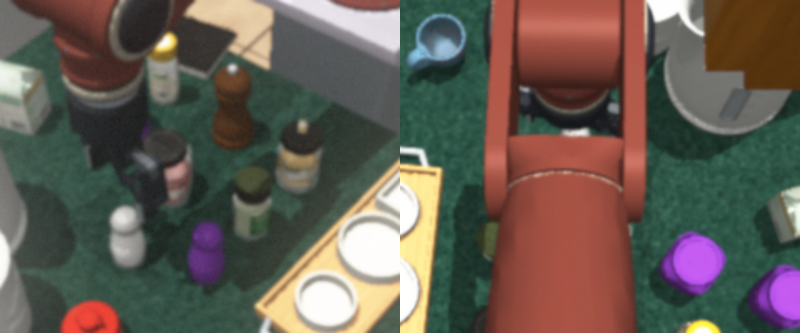

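The gripper is centred above the shaker in the side view (shaker at about (127,225) in the crop). I'll descend and grip.

Emit:
step_arm:
  commands:
    - [100,[0,-2,30],0]
    - [100,[0,-2,60],0]
    - [100,[0,-2,82],0]
    - [100,[0,-2,82],0]
    - [100,[0,-2,82],0]
    - [0,[0,-2,82],0]
    - [0,[0,-2,82],0]
    - [0,[0,-2,82],0]
    - [0,[0,-2,82],0]
    - [0,[0,-2,82],0]
    - [0,[0,-2,82],0]

```text
t: 3.82
tool_pos: [0.6772, 0.0569, 0.2088]
tool_rot: [0.376, 3.118, 0.0]
contact_force: [-1.8, 0.6, 6.2]
opening: 0.0372
grip_force: 35.3
```

Run:
```python
from h import *
import cv2
a=cv2.resize(eyes.get_image("side")[180:330,200:380,::-1],None,fx=4,fy=4,interpolation=cv2.INTER_CUBIC)
cv2.imwrite("pics/g2.png",a); o=monitor.get_obs(); print(o["opening"],o["grip_force"],o["contact_force"])
```

```text
0.037617368123813576 35.33631064648944 [-0.93838996  0.43625031  4.5055716 ]
```

View pics/g2.png

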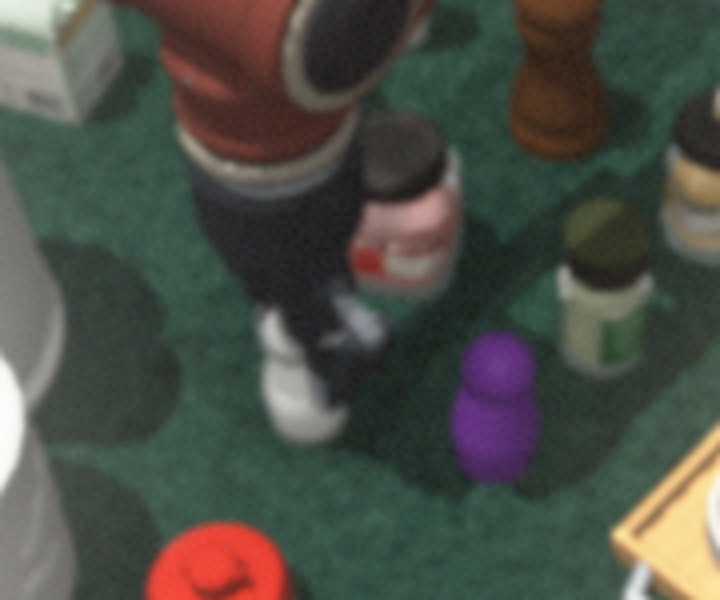

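The fingers hold the shaker at its upper body (crop (330,340)) and it is still upright. Lifting.

Emit:
step_arm:
  commands:
    - [0,[0,0,-5],0]
    - [0,[0,0,-15],0]
    - [0,[0,0,-40],0]
    - [0,[0,0,-70],0]
    - [0,[0,0,-100],0]
    - [0,[0,0,-130],0]
    - [0,[0,0,-145],0]
    - [0,[0,0,-150],0]
    - [0,[0,0,-150],0]

```text
t: 5.0
tool_pos: [0.6765, 0.057, 0.3568]
tool_rot: [-0.376, -3.118, 0.0]
contact_force: [-0.5, -0.4, -0.6]
opening: 0.0374
grip_force: 34.8
```

Run:
```python
from h import *
import cv2
a=cv2.resize(eyes.get_image("side")[60:330,200:480,::-1],None,fx=2.2,fy=2.2,interpolation=cv2.INTER_CUBIC)
cv2.imwrite("pics/g3.png",a); o=monitor.get_obs(); print(o["tool_pos"],o["opening"],o["grip_force"],o["contact_force"]); print(to_shift((.600,.284,.204)))
```

```text
[0.67639634 0.05694386 0.35608431] 0.03740044929653847 34.83157880458748 [-1.17301059 -0.2753488  -1.37717202]
[127.8 202.5  -2.7]
```

View pics/g3.png

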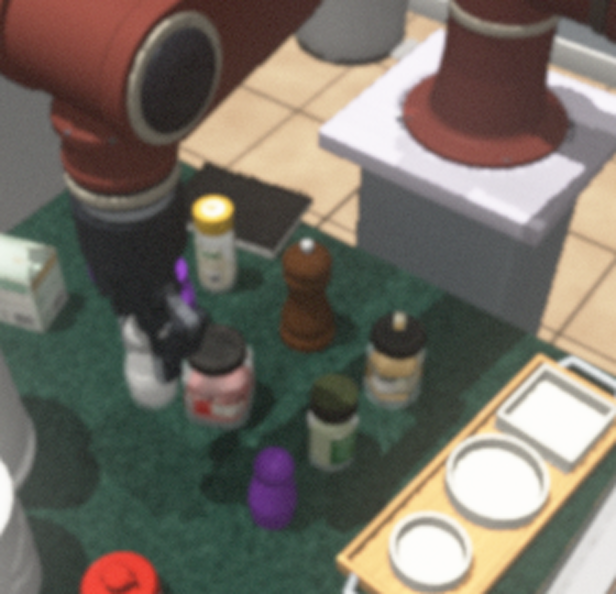

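Run:
```python
from h import *
c=lambda p:((proj("side",np.array(p))-[200,60])*2.2).round(1)
x,y=.6764,.0569
for z in (.147,.204,.230): print(z,c((x,y,z)))
J=[c((x+.01,y,.147))-c((x,y,.147)),c((x,y+.01,.147))-c((x,y,.147))]; print(J)
# same check on purple salt & a vertical at original
```

```text
0.147 [158.8 391.4]
0.204 [151.4 345.2]
0.23 [147.7 322.3]
[array([-8.2,  7.6]), array([9.2, 5.7])]
```

The shaker is held slightly left of where it should project (bottom (153,400) against (159,391)), at most about 6 mm off, and nearly upright. I'll carry it over the small holder and check there.

Emit:
step_arm:
  commands:
    - [0,[15,24,0],0]
    - [0,[45,70,0],0]
    - [0,[70,110,0],0]
    - [0,[95,150,0],0]
    - [0,[115,183,0],0]
    - [0,[128,203,0],0]
    - [0,[128,203,40],0]
    - [0,[128,203,75],0]
    - [0,[128,203,95],0]
    - [0,[128,203,95],0]
    - [0,[128,203,95],0]

```text
t: 6.42
tool_pos: [0.6014, 0.2845, 0.2643]
tool_rot: [0.376, 3.117, 0.002]
contact_force: [0.3, 0.1, -0.2]
opening: 0.0376
grip_force: 34.9
```

Run:
```python
from h import *
import cv2
a=cv2.resize(eyes.get_image("side")[190:340,300:480,::-1],None,fx=4,fy=4,interpolation=cv2.INTER_CUBIC)
cv2.imwrite("pics/g4.png",a); o=monitor.get_obs(); print(o["tool_pos"],o["opening"],o["grip_force"],o["contact_force"]); print(to_shift((.600,.284,.064)))
c=lambda p:((proj("side",np.array(p))-[300,190]+.5)*4-.5).round(1)
x,y,z=o["tool_pos"]; z-=.21
for d in (0,.03,.057,.085): print(d,c((x,y,z+d)))
print("rim",c((.6,.284,.03)),"floor",c((.6,.284,.01)), c((x+.01,y,z))-c((x,y,z)), c((x,y+.01,z))-c((x,y,z)))
```

```text
[0.60146683 0.28461868 0.26486808] 0.03726611432601515 34.8958258777202 [ 0.38137701  0.2579058  -1.1208538 ]
[ 1.9 -1.3 45.9]
0 [389.1 448.6]
0.03 [396.8 414. ]
0.057 [404.  381.1]
0.085 [411.9 345.1]
rim [383.7 473. ] floor [379.  494.1] [-11.5  15.2] [18.7 11.5]
```

View pics/g4.png

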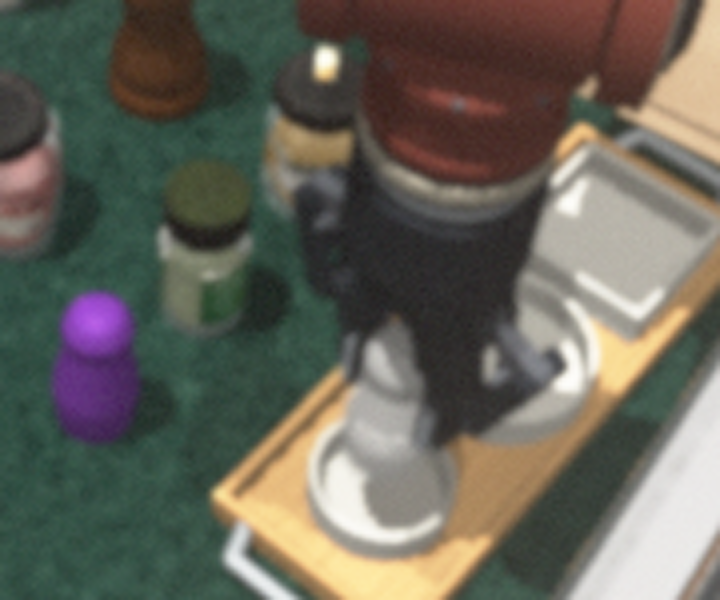

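The shaker's bottom (385,440) sits over the holder centre (382,483), at the correct height offset. Lowering it slowly.

Emit:
step_arm:
  commands:
    - [0,[2,-1,15],0]
    - [0,[2,-1,28],0]
    - [0,[2,-1,36],0]
    - [0,[2,-1,41],0]
    - [0,[2,-1,44],0]
    - [0,[2,-1,45],0]
    - [0,[2,-1,45],0]
    - [0,[2,-1,45],0]

```text
t: 7.48
tool_pos: [0.5988, 0.2841, 0.2189]
tool_rot: [0.376, 3.118, 0.001]
contact_force: [-3.2, -1.8, 5.3]
opening: 0.0376
grip_force: 35.9
```

Emit:
step_arm:
  commands:
    - [46,[0,0,1],0]
    - [50,[0,0,1],0]
    - [60,[0,0,1],0]
    - [75,[0,0,1],0]
    - [85,[0,0,1],0]
    - [85,[0,0,1],0]
    - [85,[0,0,-20],0]
    - [85,[0,0,-60],0]
    - [85,[0,0,-115],0]
    - [100,[0,0,-170],0]
    - [100,[0,0,-180],0]
    - [100,[0,0,-180],0]

```text
t: 8.98
tool_pos: [0.5984, 0.2841, 0.4001]
tool_rot: [0.375, 3.116, 0.002]
contact_force: [0.8, 0.5, -0.1]
opening: 0.0854
grip_force: 0.0
```

Run:
```python
from h import *
o=monitor.get_obs(); print(o["tool_pos"],o["opening"],o["contact_force"]); print(to_shift((.574,.027,.245)),to_shift((.574,.027,.052)))
```

```text
[0.59843558 0.28408528 0.40008428] 0.0854188561163148 [ 0.8140915   0.47372926 -0.10130039]
[ -36.8 -255.8   -0.3] [ -36.3 -256.2  192.7]
```

Emit:
step_arm:
  commands:
    - [100,[-9,-60,0],0]
    - [100,[-18,-120,0],0]
    - [100,[-27,-180,0],0]
    - [100,[-34,-235,0],0]
    - [100,[-37,-256,0],0]
    - [100,[-37,-256,40],0]
    - [100,[-37,-256,80],0]
    - [100,[-37,-256,110],0]
    - [100,[-37,-256,110],0]
    - [100,[-37,-256,110],0]

```text
t: 10.22
tool_pos: [0.5739, 0.027, 0.2883]
tool_rot: [0.375, 3.119, 0.0]
contact_force: [0.3, 0.0, 0.7]
opening: 0.0852
grip_force: 0.0
```

Run:
```python
from h import *
import cv2
a=cv2.resize(eyes.get_image("side")[130:350,220:480,::-1],None,fx=2.7,fy=2.7,interpolation=cv2.INTER_CUBIC)
cv2.imwrite("pics/g5.png",a); o=monitor.get_obs(); print(o["tool_pos"],o["opening"],o["contact_force"]); print(to_shift((.574,.027,.052)))
c=lambda p:((proj("side",np.array(p))-[220,130]+.5)*2.7-.5).round(1)
print([c((.6,.284,z)) for z in (.01,.03,.1)],[c((.574,.027,z)) for z in (0,.088)])
```

```text
[0.57418065 0.02685932 0.28922799] 0.08545600298697896 [-0.91296162 -0.30772063  0.1607948 ]
[ 0.7 -0.  82.2]
[array([471.7, 495.3]), array([474.8, 481.1]), array([486.7, 427. ])] [array([216.5, 309.7]), array([210.3, 238. ])]
```

View pics/g5.png

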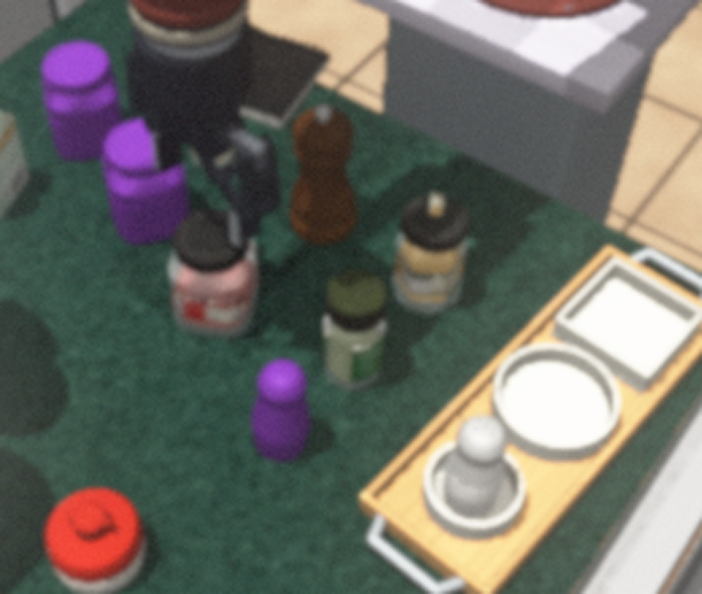

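The salt shaker stands upright and centred in the small holder (base about (470,495)). The jam lid at (211,240) matches the prediction, so I'll descend on it.

Emit:
step_arm:
  commands:
    - [100,[1,0,25],0]
    - [100,[1,0,50],0]
    - [100,[1,0,70],0]
    - [100,[1,0,82],0]
    - [100,[1,0,82],0]
    - [0,[1,0,82],0]
    - [0,[1,0,82],0]
    - [0,[1,0,82],0]
    - [0,[1,0,82],0]
    - [0,[1,0,82],0]
  squeeze: 50

```text
t: 11.52
tool_pos: [0.5734, 0.0267, 0.2073]
tool_rot: [0.375, 3.116, -0.0]
contact_force: [0.5, -0.9, 5.9]
opening: 0.0721
grip_force: 59.1
```

Emit:
step_arm:
  commands:
    - [0,[0,0,0],0]
    - [0,[0,0,0],0]
    - [0,[0,0,-4],0]
    - [0,[0,0,-10],0]
    - [0,[0,0,-10],0]
    - [0,[0,0,-10],0]

```text
t: 12.28
tool_pos: [0.5723, 0.0269, 0.2153]
tool_rot: [-0.376, -3.118, -0.0]
contact_force: [-0.7, -0.6, -4.1]
opening: 0.0717
grip_force: 58.5
```

Run:
```python
from h import *
import cv2
a=cv2.resize(eyes.get_image("side")[150:270,220:380,::-1],None,fx=4,fy=4,interpolation=cv2.INTER_CUBIC)
cv2.imwrite("pics/g6.png",a); o=monitor.get_obs(); print(o["tool_pos"],o["opening"],o["grip_force"],o["contact_force"])
```

```text
[0.57232206 0.02684148 0.21525583] 0.07187698297168309 58.4710229979828 [-0.7600753  -0.42015904 -4.17320081]
```

View pics/g6.png

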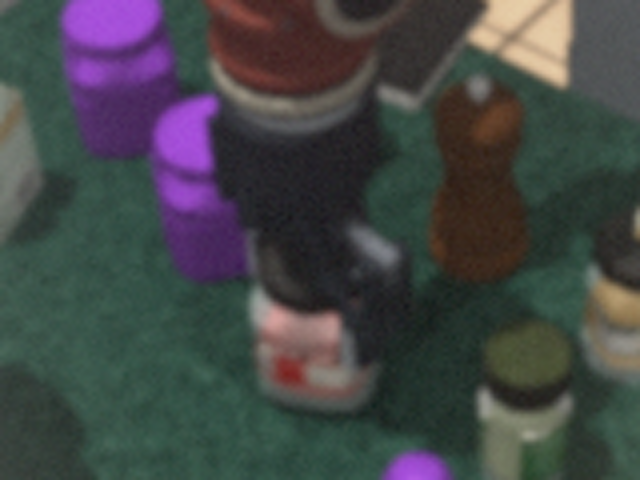

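The jar is gripped and off the surface (the wrist force shows its weight), upright. Carrying it over the wide holder.

Emit:
step_arm:
  commands:
    - [0,[0,0,-30],0]
    - [0,[0,0,-70],0]
    - [0,[0,0,-110],0]
    - [0,[0,0,-140],0]
    - [0,[10,20,-150],0]
    - [0,[35,65,-150],0]
    - [0,[60,110,-150],0]
    - [0,[85,157,-150],0]
    - [0,[108,200,-150],0]
    - [0,[125,230,-150],0]
    - [0,[132,243,-150],0]
    - [0,[132,243,-150],0]

```text
t: 13.82
tool_pos: [0.5019, 0.2945, 0.3653]
tool_rot: [-0.374, -3.119, 0.001]
contact_force: [0.4, 0.5, -3.5]
opening: 0.0721
grip_force: 60.0
```

Emit:
step_arm:
  commands:
    - [0,[0,0,30],0]
    - [0,[0,0,65],0]
    - [0,[0,0,95],0]
    - [0,[0,0,110],0]
    - [0,[0,0,110],0]
    - [0,[0,0,110],0]

```text
t: 14.58
tool_pos: [0.5029, 0.2942, 0.2574]
tool_rot: [0.376, 3.117, 0.002]
contact_force: [0.5, -0.8, -2.8]
opening: 0.072
grip_force: 60.0
```

Run:
```python
from h import *
import cv2
a=cv2.resize(eyes.get_image("side")[170:340,320:500,::-1],None,fx=3.5,fy=3.5,interpolation=cv2.INTER_CUBIC)
cv2.imwrite("pics/g7.png",a); o=monitor.get_obs(); print(o["tool_pos"],o["opening"],o["grip_force"],o["contact_force"]); print(to_shift((.502,.294,.062)))
c=lambda p:((proj("side",np.array(p))-[320,170]+.5)*3.5-.5).round(1)
x,y,z=o["tool_pos"]; z-=.207
for d in (0,.088): print(d,c((x,y,z+d)))
print("rim",c((.502,.294,.03)))
```

```text
[0.50292101 0.29433311 0.25765837] 0.07175311945739613 59.96379555668682 [-0.18456339  0.29192258 -3.24252766]
[ 1.3 -0.9 40.7]
0 [377.5 352.6]
0.088 [405.9 255. ]
rim [371.7 372. ]
```

View pics/g7.png

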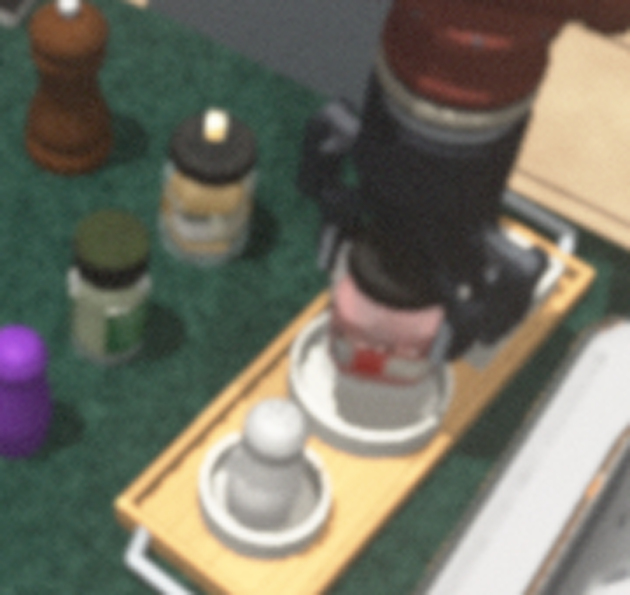

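The jar hangs over the wide holder: left silhouette edge about 332, giving a centre near x=392, as predicted, with the rim centre at (370,380). Lowering.

Emit:
step_arm:
  commands:
    - [0,[1,-3,12],0]
    - [0,[1,-3,23],0]
    - [0,[1,-3,31],0]
    - [0,[1,-3,36],0]
    - [0,[1,-3,39],0]
    - [0,[1,-3,40],0]
    - [0,[1,-3,40],0]
    - [0,[1,-3,40],0]

```text
t: 15.62
tool_pos: [0.5009, 0.2918, 0.2173]
tool_rot: [0.375, 3.118, 0.001]
contact_force: [-3.2, -1.3, 5.8]
opening: 0.0716
grip_force: 60.8
```

Emit:
step_arm:
  commands:
    - [86,[0,0,0],0]
    - [90,[0,0,0],0]
    - [95,[0,0,0],0]
    - [100,[0,0,0],0]
    - [100,[0,0,0],0]
    - [100,[0,0,-15],0]
    - [100,[0,0,-50],0]
    - [100,[0,0,-100],0]
    - [100,[0,0,-150],0]
    - [100,[0,0,-180],0]
    - [100,[0,0,-180],0]

```text
t: 17.0
tool_pos: [0.5009, 0.2918, 0.4007]
tool_rot: [0.375, 3.112, 0.006]
contact_force: [-0.3, -0.1, 0.1]
opening: 0.0854
grip_force: 0.0
```

Run:
```python
from h import *
o=monitor.get_obs(); print(o["tool_pos"],o["opening"],o["contact_force"]); print(to_shift((.4445,.0375,.245)),to_shift((.4445,.0375,.100)))
```

```text
[0.50094419 0.29180261 0.40071965] 0.08542547690867494 [-0.25966293 -0.13874401  0.08448836]
[  -4.5 -261.2   -0.5] [  -3.5 -261.9  144.5]
```

Emit:
step_arm:
  commands:
    - [100,[0,-60,0],0]
    - [100,[0,-120,0],0]
    - [100,[-2,-180,0],0]
    - [100,[-3,-235,0],0]
    - [100,[-4,-261,0],0]
    - [100,[-4,-261,20],0]
    - [100,[-4,-261,60],0]
    - [100,[-4,-261,60],0]
    - [100,[-4,-261,60],0]

```text
t: 18.12
tool_pos: [0.4424, 0.0377, 0.3356]
tool_rot: [-0.374, -3.118, -0.0]
contact_force: [0.9, -0.3, 0.6]
opening: 0.0856
grip_force: 0.0
```

Run:
```python
from h import *
import cv2
a=cv2.resize(eyes.get_image("side")[110:350,260:500,::-1],None,fx=2.5,fy=2.5,interpolation=cv2.INTER_CUBIC)
cv2.imwrite("pics/g8.png",a); o=monitor.get_obs(); print(o["tool_pos"],o["opening"],o["contact_force"]); print(to_shift((.4445,.0375,.100)))
c=lambda p:((proj("side",np.array(p))-[260,110]+.5)*2.5-.5).round(1)
print([c((.502,.294,z)) for z in (.01,.03,.098)],[c((.4445,.0375,z)) for z in (0,.128)])
```

```text
[0.442709   0.037615   0.33662163] 0.08557072343538519 [-0.18074783  0.25476436 -0.39845259]
[-1.5  0.2 81.6]
[array([411.4, 429.4]), array([415.4, 415.6]), array([430.2, 364.6])] [array([197.5, 254.3]), array([199.6, 152.3])]
```

View pics/g8.png

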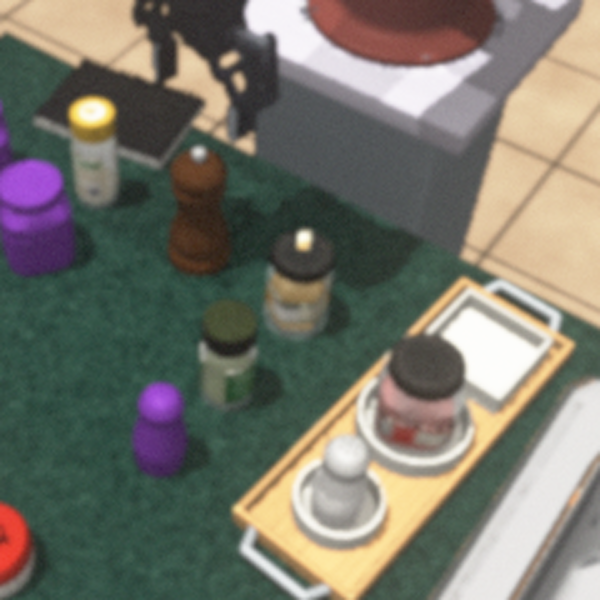

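The jam jar is seated and centred (lid (428,366) against a predicted (430,365)). The mill's knob at (199,153) matches the prediction. Descending.

Emit:
step_arm:
  commands:
    - [100,[-1,0,25],0]
    - [100,[-1,0,50],0]
    - [100,[-1,0,70],0]
    - [100,[-1,0,81],0]
    - [100,[-1,0,81],0]
    - [0,[-1,0,81],0]
    - [0,[-1,0,81],0]
    - [0,[-1,0,81],0]
    - [0,[-1,0,81],0]
    - [0,[-1,0,81],0]
    - [0,[-1,0,81],0]
  squeeze: 50

```text
t: 19.55
tool_pos: [0.4439, 0.0368, 0.2561]
tool_rot: [0.376, 3.117, 0.001]
contact_force: [-0.1, 1.5, 5.8]
opening: 0.0454
grip_force: 51.5
```

Emit:
step_arm:
  commands:
    - [0,[0,0,-4],0]
    - [0,[0,0,-10],0]
    - [0,[0,0,-10],0]
    - [0,[0,0,-10],0]

```text
t: 20.05
tool_pos: [0.4431, 0.0368, 0.2644]
tool_rot: [-0.376, -3.119, 0.0]
contact_force: [0.0, -0.3, -1.8]
opening: 0.0455
grip_force: 51.2
```

Run:
```python
from h import *
import cv2
a=cv2.resize(eyes.get_image("side")[110:230,280:440,::-1],None,fx=4,fy=4,interpolation=cv2.INTER_CUBIC)
cv2.imwrite("pics/g9.png",a); o=monitor.get_obs(); print(o["tool_pos"],o["opening"],o["grip_force"],o["contact_force"]); print(to_shift((.403,.302,.110)))
```

```text
[0.44308199 0.03680564 0.26437073] 0.04557568942843614 51.22557097541659 [-0.16233322 -0.25152714 -2.39126517]
[101.8 248.1  -0.6]
```

View pics/g9.png

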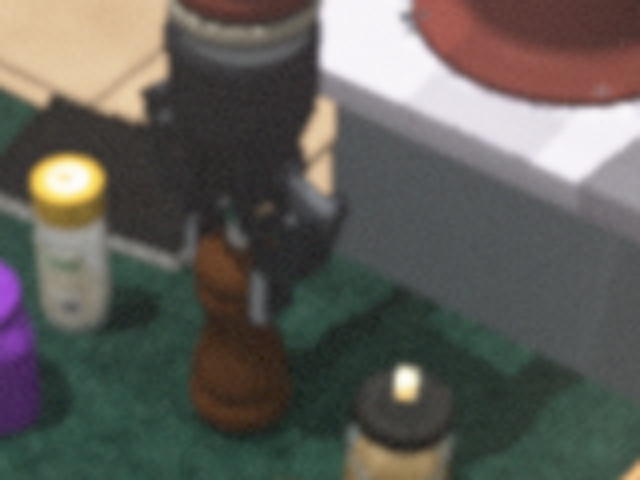

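The mill is gripped by the head, upright and just lifted. Carrying it to the square holder.

Emit:
step_arm:
  commands:
    - [0,[0,0,-30],0]
    - [0,[0,0,-70],0]
    - [0,[0,0,-110],0]
    - [0,[0,0,-130],0]
    - [0,[8,20,-130],0]
    - [0,[26,63,-130],0]
    - [0,[45,110,-130],0]
    - [0,[64,157,-130],0]
    - [0,[83,203,-130],0]
    - [0,[96,233,-130],0]
    - [0,[102,248,-130],0]
    - [0,[102,248,-130],0]

```text
t: 21.6
tool_pos: [0.403, 0.3022, 0.3938]
tool_rot: [-0.374, -3.118, 0.002]
contact_force: [0.5, -1.1, -2.1]
opening: 0.0456
grip_force: 52.1
```

Emit:
step_arm:
  commands:
    - [0,[0,0,30],0]
    - [0,[0,0,60],0]
    - [0,[0,0,80],0]
    - [0,[0,0,90],0]
    - [0,[0,0,90],0]
    - [0,[0,0,90],0]

```text
t: 22.35
tool_pos: [0.4036, 0.3018, 0.3059]
tool_rot: [0.376, 3.117, 0.002]
contact_force: [0.3, 0.5, -2.7]
opening: 0.0458
grip_force: 52.1
```

Run:
```python
from h import *
import cv2
a=cv2.resize(eyes.get_image("side")[150:300,340:500,::-1],None,fx=4,fy=4,interpolation=cv2.INTER_CUBIC)
cv2.imwrite("pics/g10.png",a); o=monitor.get_obs(); print(o["tool_pos"],o["opening"],o["grip_force"],o["contact_force"]); print(to_shift((.403,.302,.111)))
c=lambda p:((proj("side",np.array(p))-[340,150]+.5)*4-.5).round(1)
x,y,z=o["tool_pos"]; z-=.2561
for d in (0,.08): print(d,c((x,y,z+d)))
print("rim",c((.403,.302,.03)))
```

```text
[0.40358594 0.30198058 0.30606713] 0.045506762964787714 52.112132619065505 [ 0.10754416  0.31236154 -1.60574722]
[ 0.9 -0.4 40.1]
0 [459.3 363.8]
0.08 [494.7 260.2]
rim [451.8 386.8]
```

View pics/g10.png

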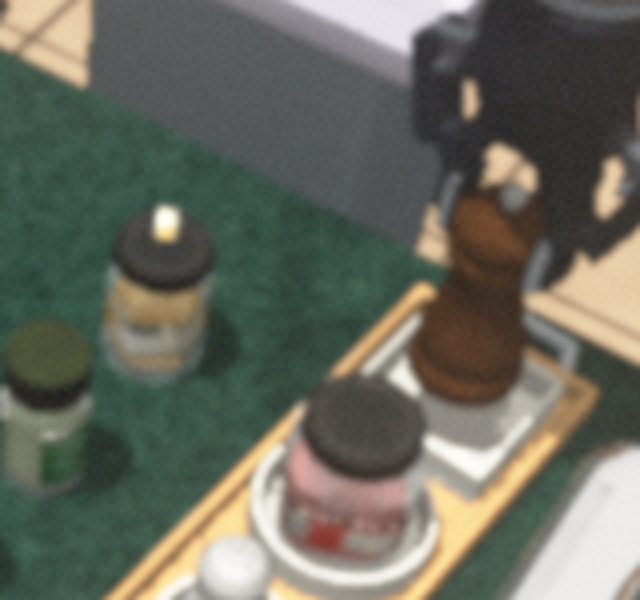

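The mill's foot centre is near (467,370), against (459,364) predicted. I'll correct a few millimetres and lower.

Emit:
step_arm:
  commands:
    - [0,[1,-3,12],0]
    - [0,[1,-3,23],0]
    - [0,[1,-3,31],0]
    - [0,[1,-3,36],0]
    - [0,[1,-3,38],0]
    - [0,[1,-3,40],0]
    - [0,[1,-3,40],0]
    - [0,[1,-3,40],0]

```text
t: 23.4
tool_pos: [0.4018, 0.2995, 0.2661]
tool_rot: [0.376, 3.118, 0.001]
contact_force: [-2.2, -1.6, 5.8]
opening: 0.0457
grip_force: 52.9
```

On the floor (upward contact force). Releasing and retreating straight up.

Emit:
step_arm:
  commands:
    - [56,[0,0,0],0]
    - [62,[0,0,0],0]
    - [75,[0,0,0],0]
    - [90,[0,0,0],0]
    - [90,[0,0,0],0]
    - [90,[0,0,-15],0]
    - [90,[0,0,-50],0]
    - [90,[0,0,-100],0]
    - [90,[0,0,-130],0]
    - [90,[0,0,-130],0]

```text
t: 24.65
tool_pos: [0.402, 0.2996, 0.3995]
tool_rot: [0.375, 3.112, 0.007]
contact_force: [-0.0, -0.5, 0.5]
opening: 0.0772
grip_force: 0.0
```

Emit:
step_arm:
  commands:
    - [90,[60,20,0],0]
    - [90,[120,45,0],0]
    - [90,[140,100,0],0]
    - [90,[150,160,0],0]
    - [90,[150,160,0],0]
    - [90,[150,160,0],0]

```text
t: 25.4
tool_pos: [0.2935, 0.4901, 0.3933]
tool_rot: [-0.375, -3.118, 0.004]
contact_force: [0.2, -0.6, -0.0]
opening: 0.0769
grip_force: 0.0
```

Run:
```python
from h import *
import cv2
b=eyes.get_image("side")[110:350,260:500,::-1]; a=eyes.get_image("top")[150:390,150:390,::-1]
cv2.imwrite("pics/g11.png",cv2.resize(np.hstack([a,b]),(800,400),interpolation=cv2.INTER_CUBIC)); o=monitor.get_obs(); print(o["tool_pos"],o["contact_force"])
```

```text
[0.29373135 0.48936441 0.39453645] [-0.91489342 -0.00447833  0.15064224]
```

View pics/g11.png

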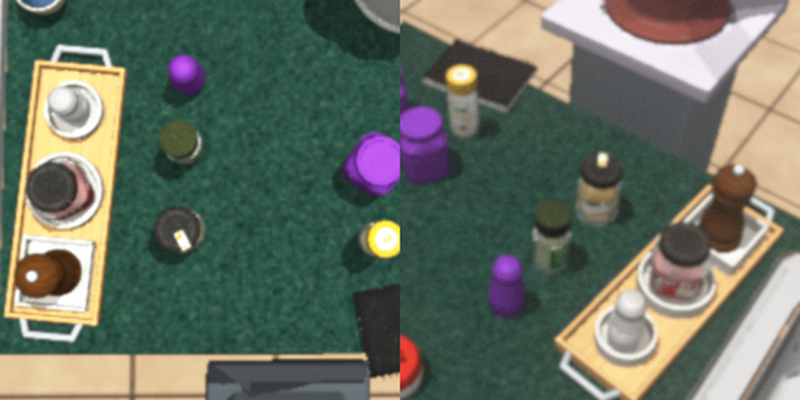

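All three stand in their holders and the look-alikes have not moved. A quick numeric check of the centres before handing in.

Run:
```python
from h import *
t=lambda x,y:((x+.5)/1.6667-.5+150,(y+.5)/1.6667-.5+150)
for k,p,z,h in (("salt",(66,100),.094,(.600,.284)),("jam",(53,190),.098,(.502,.294)),("mill",(32,276),.137,(.403,.302))):
    print(k,((at("top",*t(*p),z)[:2]-h)*1000).round(1))
```

```text
salt [ 0.5 -6.9]
jam [-4.7 -5.3]
mill [ 0.1 -2.9]
```

```bash
python3 -c "
from station import finish_job; print(finish_job())"
```

```text
the job is handed in; nothing more can be done
None
```

I handed the job in at about 25 s: the last pictures showed the salt shaker, jam jar and pepper mill upright in their holders, within about 7 mm of centre, and the look-alikes where they stood; the judge returned no verdict.

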